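# Fit the missing leg of an upturned step stool

## Task

Fit the missing leg to the upturned three-legged stool: take the round turned leg out of the rack, stand it tapered end down in the empty hub and let go, then use the hand tapper on its top end to drive it home with firm, gentle pressure (about 20 N, never over 35 N, or the hub splits), so that the taper alone holds it upright. Stand the tapper back upright on the bench, and leave the square leg and the other things alone.

Things in the scene. Friction and masses are not known exactly. Their poses are not given: they have to be found in the camera images.
- leg: Loose round wooden leg, 155 mm long, 0.09 kg, upright, tapered end down, in either rack hole, its tip 5 mm over the bench. Origin: centre of the tip; z runs up the leg to its top end at 155 mm. Lowest 60 mm tapered, 16 mm wide at the tip, 26 mm at 60 mm; from 64 mm up a plain 29 mm cylinder, to grip. Firmly seated, each 10 N more drives it only 0.1 to 0.6 mm deeper, and friction holds it.
- stool: Round stool, seat down, clamped to the bench. Origin: centre of the seat's face on the bench, z up. Black seat disc 300 mm wide, 25 mm thick; on it three wooden hubs 60 mm wide, 60 mm high, axes 95 mm from the seat's centre, 120 degrees apart. Two carry legs like the loose one, tops about 195 mm over the bench; the third, in the stool's +x direction, is empty. Over 35 N on a leg splits a hub.
- socket_mouth (a point): Centre of the empty hub's mouth, 85 mm over the bench, on the socket's axis; z up. The mouth is 30 mm wide; below it the socket narrows with the leg's own taper (60 mm deep). Tightness differs from stool to stool and is not known beforehand: the leg stops with its tip 38 to 53 mm below the mouth. It is home once the tapper has pressed it with more than 14 N.
- tapper: Hand tapper, 0.18 kg, upright on the bench: round wooden head with a flat rubber sole, 56 mm wide, 38 mm high; above it an upright round handle, 28 mm wide, from 38 to 93 mm. Origin: centre of the sole; z up the handle. Grip the handle just above the head, fingertips near the head, and press the sole down on the leg's top end.
- rack: Plywood rack block on the bench, fixed: 170 mm (its x) by 70 mm (its y) by 60 mm high, origin at the centre of its underside. Two holes 26 mm wide and 55 mm deep at x = -45 and +45 mm; one holds the round leg, the other the square leg. A leg is drawn straight up, 60 mm or more.
- square_leg: Bystander in the rack's other hole: a leg of another stool, with a square body 28 mm wide and 85 mm long over a straight round end, 145 mm long in all. Origin: centre of its lower tip. Leave it in the rack.
- screwdriver: Bystander: black-handled screwdriver lying on the bench, 200 mm long. Origin at its middle, underneath.
- screw_jar: Bystander: glass jar with a steel lid, 60 mm across, 75 mm high. Origin: centre of its underside.
- tape_roll: Bystander: cardboard tape core lying flat, 90 mm across, 24 mm high. Origin: centre of its underside.
- wrench: Bystander: steel wrench lying flat, 180 mm long. Origin at its middle, underneath.
Things that resemble listed ones, but are neither listed nor needed, are in the scene too. What is shaped like the leg but pink or red is not meant.

How it is judged:
By the outcome, as a careful person would: the job done as asked, in the order asked, and still so for the second after the job is handed in, with the robot touching nothing.
It also fails if it takes over 72 s, if anything falls off the work surface, if the arm or the gripper's body presses on something with over 40 N, if the wrist force passes 120 N, or if a joint passes its speed limit or range.

## Robot

A 7-joint arm with a two-finger parallel gripper is mounted at the origin on the work surface. World frame = base frame: x ahead of the robot, y to its left, z up, the work surface at z = 0. Lengths are in m, angles in degrees, forces in N, time in s.
With the tool pointing down it reaches from about 0.425 to 0.95 m from the base axis. Payload 16.7 kg.
Tool frame: the origin (TCP) lies between the finger pads; the fingertips stand 19 mm ahead of it and the grasp point (between the pads) is the TCP; z points along the fingers, y is the direction in which the jaws open and shut (so a half turn about z gives the same grasp; the last joint's range is limited). The gripper opens to 94 mm and grips with 3 to 60 N. Pads are 16 mm wide; open, the fingers measure 119 mm over their backs; the gripper's body (75 mm by 177 mm) begins 78 mm behind the grasp point.
Start: joints at [-79.555, 24.414, 4.234, 92.017, -1.954, 63.644, -3.845], TCP at [0.22, 0.638, 0.224] pointing down, gripper open.
Joint ranges: [-163.25, 163.25], [-28.42, 122.38], [-70.27, 78.77], [12.13, 141.07], [-58.53, 238.53], [9.26, 117.41], [-156.51, 156.51]. Speed limits (degrees/s): [108.29, 108.29, 136.94, 136.94, 172.46, 172.46, 172.46].

## Interface

Orientations are given as a 3x3 rotation matrix whose columns are the frame's x, y, z axes.
In Python, from cell import sensors, camera, calibration, workorder gives the robot as it stands.
- The arm moves only by the shell command python3 -m inch 'ROWS' [FORCE]. ROWS is JSON, a list of rows, each an object of numbers: "x", "y", "z": the shift along the tool's x, y, z normalised to -1 to 1, where 1 is 150 mm; "wx", "wy", "wz": the turn, a rotation vector about the tool's x, y, z normalised to -1 to 1, where 1 is 180 degrees; "jaw": the opening, from 0 (shut) to 1 (fully open). In form: [{"x": .., "y": .., "z": .., "wx": .., "wy": .., "wz": .., "jaw": ..}, ...]. A call has exactly 8 rows; each row shifts and turns the commanded pose from where the row before left it, along the tool's axes as they then stand; what a row does not reach is not made up. A row lasts 1/10 s, in which the tool goes at most 50 mm and 8.59 degrees, less where a joint would pass 70% of its speed; a pose out of reach is approached as far as the arm can. A call with a number of a shift or a turn outside -1 to 1 is refused whole. A call with a gripper value outside its range is refused whole. The fingers move at their own pace and stop on an object; FORCE is the grip in N (left out, the last holds). Time passes only in rows, so rows that do not move let the fingers close, or fill a call up. It gives the time, the measured TCP pose, the force and the opening at its end, in the units of the state.
- sensors.state(): the state, without advancing time (a new reading comes with each control period).
- camera(name): name is "side" or "top" or "wrist"; returns the picture (420x560x3 uint8, blue, green, red); there is no depth.
- calibration(name): a dict with "fovy" (degrees; the focal length in pixels is half the picture's height over the tangent of half this angle, whatever the lens; pixels are square), "cx", "cy" (the principal point, pixels), "k1" (the pictures are not rectified: a ray, as slopes to the right and down, at radius r is drawn at 1 + k1 r^2 times it, then the intrinsics apply), "R" (3x3) and "t" (3): a world point X has camera coordinates R X + t. Camera axes: x right, y down, z forward; pixel columns grow to the right and rows downward; lengths in m; the calibration is good to about 2 mm. A picture is of the moment at which its call begins: read the wrist's pose just before it. calibration takes no time and is no camera call; for the wrist camera it gives the pose at the moment of the call.
- workorder.close_job(): hands the job in, once; it reports no verdict.
The state is a dict: "time": time; "joints": joint angles; "dq": joint speeds; "effort": joint torques, N m; "position": TCP position; "eef_rot": TCP orientation; "contact_force": force on the tool from outside, world axes, zero at the start; "wrist_torque": the same for the moment, N m; "width": finger opening in m.
Only numpy, scipy, OpenCV 4.12 (cv2) and the standard library are available. Lean on these libraries where they do the work, as an engineer would, in place of code of your own. Each camera call takes 0.05 s, during which the arm holds its last target. There are 200 camera calls.

## Working session

There is one attempt and no reset: what is moved stays moved. The work goes in short steps, Python scripts to look and compute and a shell command to move; the robot and the scene stay as the last step left them, time stands still between calls to the robot, and variables do not carry over. Pictures are saved under pics/ and viewed, about 8 in all and at most 12, crops included, and the job is handed in when it is done.

```bash
ls; mkdir -p pics
cat > h.py <<'E'
import numpy as np, cv2
from cell import sensors, camera, calibration, workorder
def shot(n,f,crop=None,s=1):
    im=np.array(camera(n))
    if crop: x0,y0,x1,y1=crop; im=im[y0:y1,x0:x1]
    if s!=1: im=cv2.resize(im,None,fx=s,fy=s,interpolation=cv2.INTER_CUBIC)
    cv2.imwrite('pics/'+f,im)
def K(c):
    f=210/np.tan(np.radians(c['fovy'])/2); return np.array([[f,0,c['cx']],[0,f,c['cy']],[0,0,1.]]),np.array([c['k1'],0,0,0.])
def ray(c,uv,z):
    k,d=K(c); p=cv2.undistortPoints(np.array([[uv]],float),k,d)[0,0]
    R=np.array(c['R']);t=np.array(c['t']); o=-R.T@t; v=R.T@np.array([p[0],p[1],1]); return o+v*(z-o[2])/v[2]
def proj(c,X):
    k,d=K(c); R=np.array(c['R']); return cv2.projectPoints(np.array([X],float),cv2.Rodrigues(R)[0],np.array(c['t'],float),k,d)[0][0,0]
def st():
    s=sensors.state(); print('t',round(s['time'],2),'p',np.round(s['position'],4),'F',np.round(s['contact_force'],1),'w',round(s['width'],4)); print(np.round(s['eef_rot'],3).tolist(),'j',np.round(s['joints'],1)); return s
E
python3 - <<'E'
from h import *
st()
a=np.array(camera('top'));b=np.array(camera('side'))
cv2.imwrite('pics/top.png',cv2.resize(a,(800,600),interpolation=cv2.INTER_CUBIC)); cv2.imwrite('pics/side.png',cv2.resize(b,(800,600),interpolation=cv2.INTER_CUBIC))
for n in('top','side','wrist'):
    c=calibration(n);print(n,{k:np.round(v,3).tolist() for k,v in c.items()})
E
```

```text
pics
t 0.0 p [0.2198 0.6378 0.2238] F [0.2 0.8 0.1] w 0.094
[[-0.945, 0.326, -0.0], [0.326, 0.945, -0.001], [-0.0, -0.001, -1.0]] j [-79.6  24.5   4.2  92.1  -2.   63.6  -3.8]
top {'fovy': 53.708, 'cx': 282.42, 'cy': 213.491, 'k1': -0.083, 'R': [[-0.024, -1.0, 0.005], [-0.997, 0.023, -0.069], [0.069, -0.007, -0.998]], 't': [0.086, 0.581, 1.297]}
side {'fovy': 47.236, 'cx': 271.671, 'cy': 204.567, 'k1': -0.058, 'R': [[0.908, -0.419, -0.005], [-0.202, -0.427, -0.881], [0.367, 0.802, -0.472]], 't': [-0.501, 0.222, 0.94]}
wrist {'fovy': 64.151, 'cx': 284.023, 'cy': 212.908, 'k1': 0.002, 'R': [[0.326, 0.945, -0.001], [0.908, -0.313, 0.279], [0.263, -0.092, -0.96]], 't': [-0.675, -0.029, 0.391]}
```

View pics/top.png

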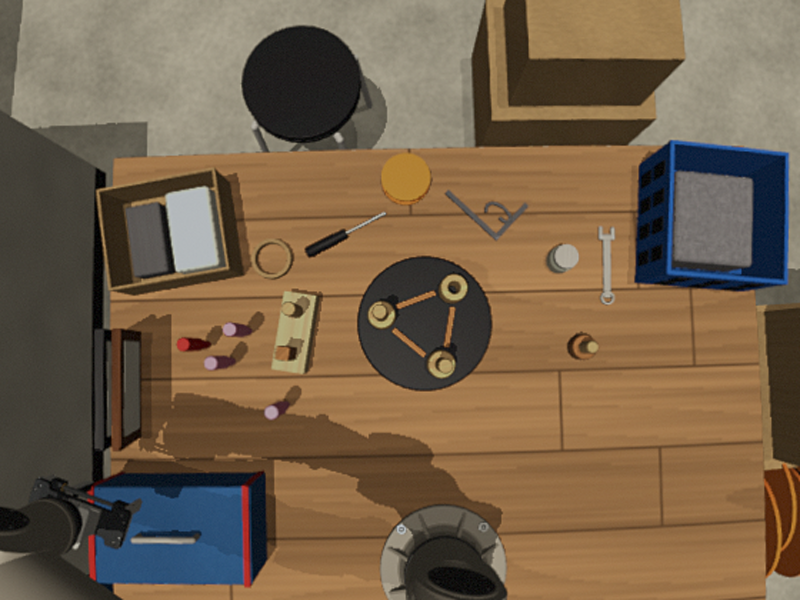

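View pics/side.png

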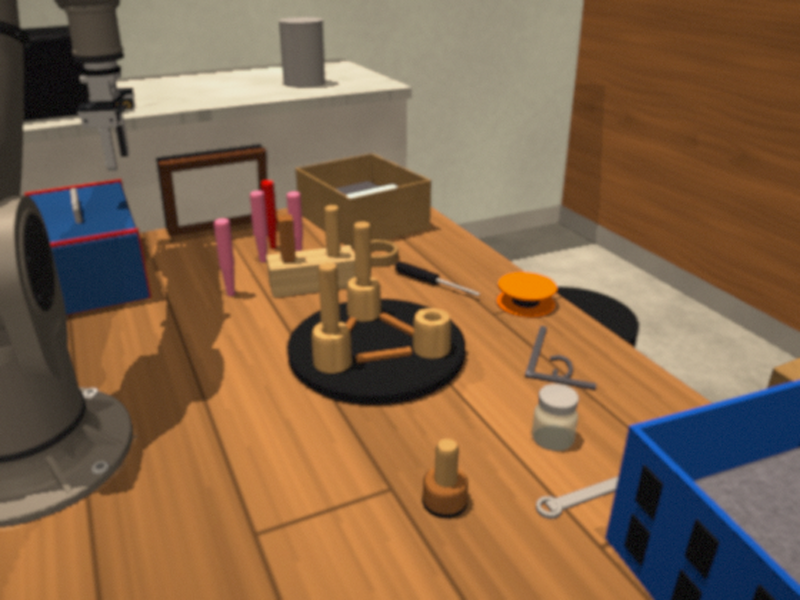

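The top view shows the rack at (297,332) with the round leg near (292,309) and the square one at (285,352). The empty hub is at (454,288) and the tapper at (582,346). I'll enlarge these.

Run:
```python
from h import *
a=np.array(camera('top'))[170:290,180:430]
cv2.imwrite('pics/topc.png',cv2.resize(a,None,fx=3.2,fy=3.2,interpolation=cv2.INTER_CUBIC))
c=calibration('top');R=np.array(c['R']);print(-R.T@np.array(c['t']))
```

```text
[0.49169116 0.08064725 1.3335307 ]
```

View pics/topc.png

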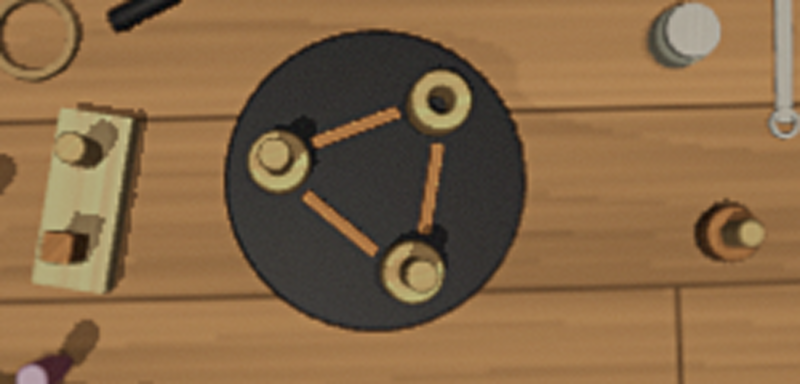

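The crop shows the loose leg's top at (70,149), the square leg's at (58,248) and the hub mouth at (440,101). The seat centre is at (375,180), the fitted leg tops are at (274,155) and (419,274), and the tapper handle's top is at (750,233).

Run:
```python
from h import *
c=calibration('top')
for n,x,y,z in [('leg',70,149,.16),('sq',58,248,.15),('mouth',440,101,.085),('seat',375,180,.025),('l1',274,155,.195),('l2',419,274,.195),('tapH',750,233,.093),('tapHead',728,232,.038),
 ('r1',62,108,.06),('r2',135,117,.06),('r3',106,292,.06),('r4',33,283,.06)]:
    print(n,np.round(ray(c,((x+.5)/3.2+179.5,(y+.5)/3.2+169.5),z),4))
```

```text
leg [0.5708 0.3028 0.16  ]
sq [0.4832 0.3165 0.15  ]
mouth [ 0.6132 -0.0336  0.085 ]
seat [0.5422 0.0274 0.025 ]
l1 [0.5592 0.1205 0.195 ]
l2 [ 0.4544 -0.0013  0.195 ]
tapH [ 0.4811 -0.3222  0.093 ]
tapHead [ 0.4822 -0.3181  0.038 ]
r1 [0.6174 0.3292 0.06  ]
r2 [0.607  0.2585 0.06  ]
r3 [0.4396 0.2888 0.06  ]
r4 [0.4496 0.359  0.06  ]
```

```bash
cat >> h.py <<'E'
def need(T,yaw=None):
    s=st(); R=np.array(s['eef_rot']); d=R.T@(np.array(T)-s['position'])/.15; print('units xyz',np.round(d,3))
    if yaw is not None:
        cur=np.degrees(np.arctan2(R[1,1],R[0,1])); dy=(yaw-cur+90)%180-90; print('wz',round(-dy/180,4))
E
python3 -m inch '[{"z":-0.15},{"x":-0.21,"y":-0.096,"z":-0.15},{"x":-0.21,"y":-0.096},{"x":-0.21,"y":-0.096},{"x":-0.21,"y":-0.096},{"x":-0.21,"y":-0.096},{"x":-0.21,"y":-0.096},{"x":-0.21,"y":-0.096}]'
python3 -m inch '[{"x":-0.21,"y":-0.096},{"x":-0.21,"y":-0.096},{"x":-0.21,"y":-0.096},{"x":-0.21,"y":-0.096},{"x":-0.21,"y":-0.096},{"x":-0.21,"y":-0.096,"wz":-0.03},{"wz":-0.029},{}]'
python3 - <<'E'
from h import *
need([.571,.303,.27],81.6)
c=calibration('wrist'); print('pred leg top px',proj(c,[.571,.303,.16]))
shot('wrist','w1.png',s=1.4)
E
```

```text
t 0.15 p [0.2198 0.6379 0.2239] F [-0.2  0.4  0.2] w 0.0935
[[-0.945, 0.326, -0.0], [0.326, 0.945, -0.001], [-0.0, -0.001, -1.0]] j [-79.6  24.4   4.2  92.   -2.   63.6  -3.8]
units xyz [-2.941 -1.348 -0.306]
wz -0.059
pred leg top px [ 94.97227013 623.78336021]invalid input at $[0]: expected keys x, y, z, wx, wy, wz, jaw
invalid input at $[0]: expected keys x, y, z, wx, wy, wz, jaw
```

View pics/w1.png

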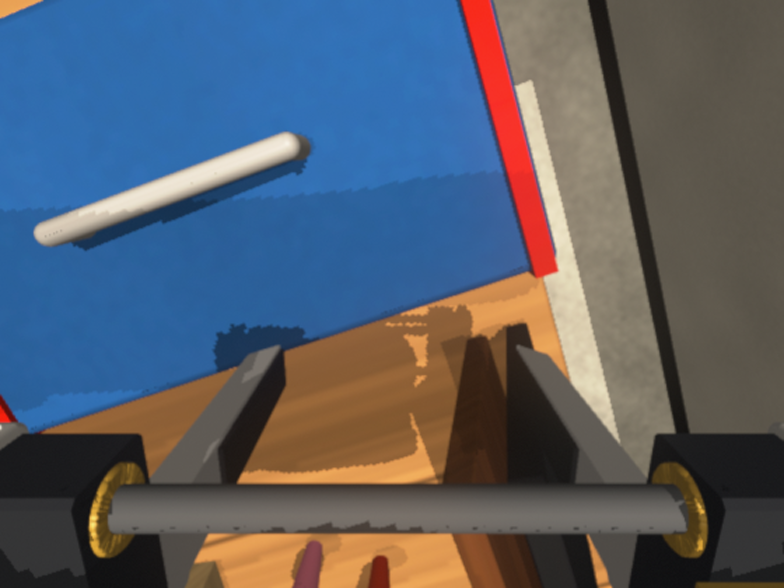

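The moves were refused because every row needs all its keys, so the arm hasn't moved. The picture shows only the toolbox, from the start pose. I'll retype the rows in full.

```bash
python3 -m inch '[{"x":0,"y":0,"z":-0.15,"wx":0,"wy":0,"wz":0,"jaw":1},{"x":-0.21,"y":-0.096,"z":-0.15,"wx":0,"wy":0,"wz":0,"jaw":1},{"x":-0.21,"y":-0.096,"z":0,"wx":0,"wy":0,"wz":0,"jaw":1},{"x":-0.21,"y":-0.096,"z":0,"wx":0,"wy":0,"wz":0,"jaw":1},{"x":-0.21,"y":-0.096,"z":0,"wx":0,"wy":0,"wz":0,"jaw":1},{"x":-0.21,"y":-0.096,"z":0,"wx":0,"wy":0,"wz":0,"jaw":1},{"x":-0.21,"y":-0.096,"z":0,"wx":0,"wy":0,"wz":0,"jaw":1},{"x":-0.21,"y":-0.096,"z":0,"wx":0,"wy":0,"wz":0,"jaw":1}]' 20
python3 -m inch '[{"x":-0.21,"y":-0.096,"z":0,"wx":0,"wy":0,"wz":0,"jaw":1},{"x":-0.21,"y":-0.096,"z":0,"wx":0,"wy":0,"wz":0,"jaw":1},{"x":-0.21,"y":-0.096,"z":0,"wx":0,"wy":0,"wz":0,"jaw":1},{"x":-0.21,"y":-0.096,"z":0,"wx":0,"wy":0,"wz":0,"jaw":1},{"x":-0.21,"y":-0.096,"z":0,"wx":0,"wy":0,"wz":0,"jaw":1},{"x":-0.21,"y":-0.096,"z":0,"wx":0,"wy":0,"wz":-0.03,"jaw":1},{"x":-0.21,"y":-0.096,"z":0,"wx":0,"wy":0,"wz":-0.029,"jaw":1},{"x":0,"y":0,"z":0,"wx":0,"wy":0,"wz":0,"jaw":1}]'
python3 - <<'E'
from h import *
need([.571,.303,.27],81.6)
c=calibration('wrist'); print('pred leg top px x1.4',proj(c,[.571,.303,.16])*1.4)
shot('wrist','w2.png',s=1.4)
E
```

```text
time: 1.0
position: [0.3963, 0.4698, 0.2694]
eef_rot: [[-0.945, 0.326, -0.0], [0.326, 0.945, -0.0], [0.0, -0.0, -1.0]]
contact_force: [0.1, -0.1, 0.5]
width: 0.0941
time: 1.8
position: [0.5766, 0.3018, 0.2693]
eef_rot: [[-0.989, 0.149, 0.001], [0.149, 0.989, -0.002], [-0.001, -0.002, -1.0]]
contact_force: [0.3, -0.4, 0.6]
width: 0.0941
t 1.8 p [0.5766 0.3018 0.2693] F [ 0.3 -0.4  0.6] w 0.0941
[[-0.989, 0.149, 0.001], [0.149, 0.989, -0.002], [-0.001, -0.002, -1.0]] j [-43.7  20.4  13.6  92.9  -5.   67.2  52.5]
units xyz [ 0.038  0.002 -0.005]
wz -0.0008
pred leg top px x1.4 [398.00743366 293.89493322]
```

View pics/w2.png

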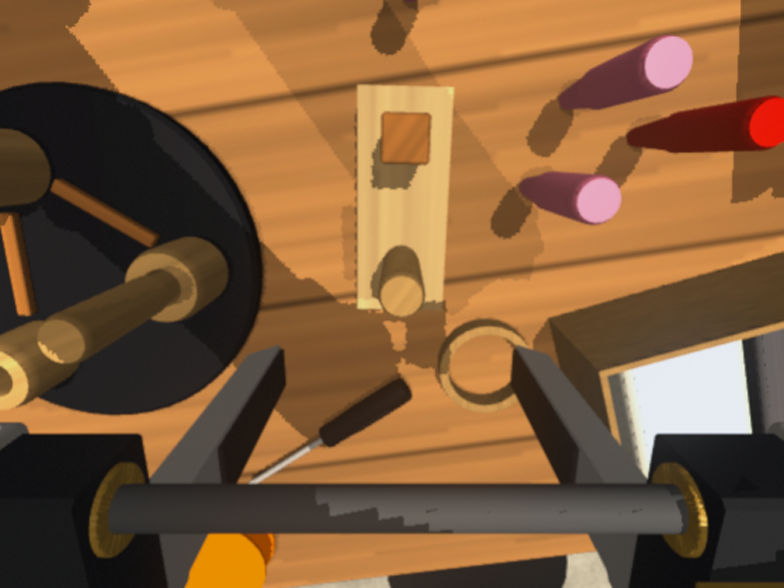

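The round leg's top is at (402,296), against a predicted (398,294), so it agrees within 2 mm. The square leg is at (405,137).

Run:
```python
from h import *
c=calibration('wrist'); f=lambda u,v:((u+.5)/1.4-.5,(v+.5)/1.4-.5)
p=ray(c,f(402,296),.16); print(p, ray(c,f(62,341),.195)); q=ray(c,f(406,138),.15);print(q,np.linalg.norm((p-q)[:2])); need([p[0],p[1],.125],81.6)
```

```text
[0.5705552  0.30737978 0.16      ] [0.55814752 0.12650668 0.195     ]
[0.48255526 0.32286346 0.15      ] 0.0893517479340137
t 1.85 p [0.5748 0.3041 0.2691] F [-0.3  0.9 -0.7] w 0.0941
[[-0.989, 0.15, 0.0], [0.15, 0.989, -0.001], [-0.0, -0.001, -1.0]] j [-43.8  20.4  13.5  93.   -5.   67.2  52.2]
units xyz [0.031 0.018 0.961]
wz -0.0011
```

```bash
python3 -m inch '[{"x":0,"y":0,"z":0.16,"wx":0,"wy":0,"wz":0,"jaw":1},{"x":0,"y":0,"z":0.16,"wx":0,"wy":0,"wz":0,"jaw":1},{"x":0,"y":0,"z":0.16,"wx":0,"wy":0,"wz":0,"jaw":1},{"x":0,"y":0,"z":0.16,"wx":0,"wy":0,"wz":0,"jaw":1},{"x":0,"y":0,"z":0.16,"wx":0,"wy":0,"wz":0,"jaw":1},{"x":0,"y":0,"z":0.16,"wx":0,"wy":0,"wz":0,"jaw":1},{"x":0,"y":0,"z":0,"wx":0,"wy":0,"wz":0,"jaw":1},{"x":0,"y":0,"z":0,"wx":0,"wy":0,"wz":0,"jaw":1}]' 20
python3 - <<'E'
from h import *
need([.571,.305,.125],81.6)
E
```

```text
time: 2.65
position: [0.5728, 0.307, 0.1258]
eef_rot: [[-0.989, 0.146, -0.001], [0.146, 0.989, -0.0], [0.0, -0.0, -1.0]]
contact_force: [-0.2, -0.3, 0.3]
width: 0.0944
t 2.65 p [0.5728 0.307  0.1258] F [-0.2 -0.3  0.3] w 0.0944
[[-0.989, 0.146, -0.001], [0.146, 0.989, -0.0], [0.0, -0.0, -1.0]] j [-42.7  28.   11.9 100.8  -7.1  51.9  53.8]
units xyz [ 0.01  -0.015  0.006]
wz 0.0001
```

Within 2 mm; nudge and close, watching the sideways force.

```bash
python3 -m inch '[{"x":0.01,"y":-0.012,"z":0,"wx":0,"wy":0,"wz":0,"jaw":1},{"x":0,"y":0,"z":0,"wx":0,"wy":0,"wz":0,"jaw":0.2},{"x":0,"y":0,"z":0,"wx":0,"wy":0,"wz":0,"jaw":0.2},{"x":0,"y":0,"z":0,"wx":0,"wy":0,"wz":0,"jaw":0.2},{"x":0,"y":0,"z":0,"wx":0,"wy":0,"wz":0,"jaw":0.2},{"x":0,"y":0,"z":0,"wx":0,"wy":0,"wz":0,"jaw":0.2},{"x":0,"y":0,"z":0,"wx":0,"wy":0,"wz":0,"jaw":0.2},{"x":0,"y":0,"z":0,"wx":0,"wy":0,"wz":0,"jaw":0.2}]' 25
```

```text
time: 3.45
position: [0.5715, 0.3047, 0.1254]
eef_rot: [[-0.989, 0.146, -0.0], [0.146, 0.989, -0.0], [0.0, -0.0, -1.0]]
contact_force: [0.6, -0.5, 0.5]
width: 0.0414
```

```bash
python3 -m inch '[{"x":0,"y":0,"z":0,"wx":0,"wy":0,"wz":0,"jaw":0.2},{"x":0,"y":0,"z":0,"wx":0,"wy":0,"wz":0,"jaw":0.2},{"x":0,"y":0,"z":0,"wx":0,"wy":0,"wz":0,"jaw":0.2},{"x":0,"y":0,"z":0,"wx":0,"wy":0,"wz":0,"jaw":0.2},{"x":0,"y":0,"z":0,"wx":0,"wy":0,"wz":0,"jaw":0.2},{"x":0,"y":0,"z":0,"wx":0,"wy":0,"wz":0,"jaw":0.2},{"x":0,"y":0,"z":0,"wx":0,"wy":0,"wz":0,"jaw":0.2},{"x":0,"y":0,"z":0,"wx":0,"wy":0,"wz":0,"jaw":0.2}]' 25
```

```text
time: 4.25
position: [0.5715, 0.3048, 0.1255]
eef_rot: [[-0.989, 0.146, -0.0], [0.146, 0.989, -0.0], [0.0, -0.0, -1.0]]
contact_force: [0.4, 0.6, -1.0]
width: 0.0291
```

Gripped at 29 mm. Now lift.

```bash
python3 -m inch '[{"x":0,"y":0,"z":-0.1,"wx":0,"wy":0,"wz":0,"jaw":0.15},{"x":0,"y":0,"z":-0.2,"wx":0,"wy":0,"wz":0,"jaw":0.15},{"x":0,"y":0,"z":-0.2,"wx":0,"wy":0,"wz":0,"jaw":0.15},{"x":0,"y":0,"z":-0.2,"wx":0,"wy":0,"wz":0,"jaw":0.15},{"x":0,"y":0,"z":-0.2,"wx":0,"wy":0,"wz":0,"jaw":0.15},{"x":0,"y":0,"z":-0.2,"wx":0,"wy":0,"wz":0,"jaw":0.15},{"x":0,"y":0,"z":-0.2,"wx":0,"wy":0,"wz":0,"jaw":0.15},{"x":0,"y":0,"z":-0.15,"wx":0,"wy":0,"wz":0,"jaw":0.15}]' 30
python3 - <<'E'
from h import *
need([.613,-.034,.335])
E
```

```text
time: 5.05
position: [0.5716, 0.3046, 0.3464]
eef_rot: [[-0.989, 0.146, 0.002], [0.146, 0.989, 0.001], [-0.002, 0.002, -1.0]]
contact_force: [-0.4, -0.1, -0.8]
width: 0.0285
t 5.05 p [0.5716 0.3046 0.3464] F [-0.4 -0.1 -0.8] w 0.0285
[[-0.989, 0.146, 0.002], [0.146, 0.989, 0.001], [-0.002, 0.002, -1.0]] j [-44.5  17.4  14.1  87.5  -4.3  75.5  51.7]
units xyz [-0.603 -2.193  0.073]
```

```bash
python3 -m inch '[{"x":-0.05,"y":-0.183,"z":0,"wx":0,"wy":0,"wz":0,"jaw":0.15},{"x":-0.05,"y":-0.183,"z":0,"wx":0,"wy":0,"wz":0,"jaw":0.15},{"x":-0.05,"y":-0.183,"z":0,"wx":0,"wy":0,"wz":0,"jaw":0.15},{"x":-0.05,"y":-0.183,"z":0,"wx":0,"wy":0,"wz":0,"jaw":0.15},{"x":-0.05,"y":-0.183,"z":0,"wx":0,"wy":0,"wz":0,"jaw":0.15},{"x":-0.05,"y":-0.183,"z":0,"wx":0,"wy":0,"wz":0,"jaw":0.15},{"x":-0.05,"y":-0.183,"z":0,"wx":0,"wy":0,"wz":0,"jaw":0.15},{"x":-0.05,"y":-0.183,"z":0,"wx":0,"wy":0,"wz":0,"jaw":0.15}]'
python3 -m inch '[{"x":-0.05,"y":-0.183,"z":0,"wx":0,"wy":0,"wz":0,"jaw":0.15},{"x":-0.05,"y":-0.183,"z":0,"wx":0,"wy":0,"wz":0,"jaw":0.15},{"x":-0.05,"y":-0.183,"z":0,"wx":0,"wy":0,"wz":0,"jaw":0.15},{"x":-0.05,"y":-0.183,"z":0,"wx":0,"wy":0,"wz":0,"jaw":0.15},{"x":0,"y":0,"z":0.15,"wx":0,"wy":0,"wz":0,"jaw":0.15},{"x":0,"y":0,"z":0.15,"wx":0,"wy":0,"wz":0,"jaw":0.15},{"x":0,"y":0,"z":0.1,"wx":0,"wy":0,"wz":0,"jaw":0.15},{"x":0,"y":0,"z":0,"wx":0,"wy":0,"wz":0,"jaw":0.15}]'
python3 - <<'E'
from h import *
a=np.array(camera('side'))[100:300,180:380]; b=np.array(camera('wrist'))
need([.613,-.035,.23])
c=calibration('wrist')
b=b[150:420,140:420]
cv2.imwrite('pics/m1.png',np.hstack([cv2.resize(a,(400,400),interpolation=2),cv2.resize(b,(400,386),interpolation=2)[:400] if 0 else cv2.copyMakeBorder(cv2.resize(b,(400,386),interpolation=2),0,14,0,0,0)]))
E
```

```text
time: 5.85
position: [0.5987, 0.0774, 0.3442]
eef_rot: [[-0.989, 0.146, 0.001], [0.146, 0.989, 0.0], [-0.001, 0.001, -1.0]]
contact_force: [0.2, 0.2, -0.5]
width: 0.0287
time: 6.65
position: [0.6116, -0.0341, 0.2819]
eef_rot: [[-0.989, 0.146, -0.002], [0.146, 0.989, -0.0], [0.002, -0.001, -1.0]]
contact_force: [-0.6, 0.7, 0.3]
width: 0.0286
t 6.75 p [ 0.6127 -0.0341  0.2839] F [ 0.2  0.3 -0.4] w 0.0289
[[-0.989, 0.146, 0.0], [0.146, 0.989, -0.0], [-0.0, -0.0, -1.0]] j [-21.1  16.6  23.   97.3  -7.   67.5  85.3]
units xyz [-0.003 -0.006  0.359]
```

View pics/m1.png

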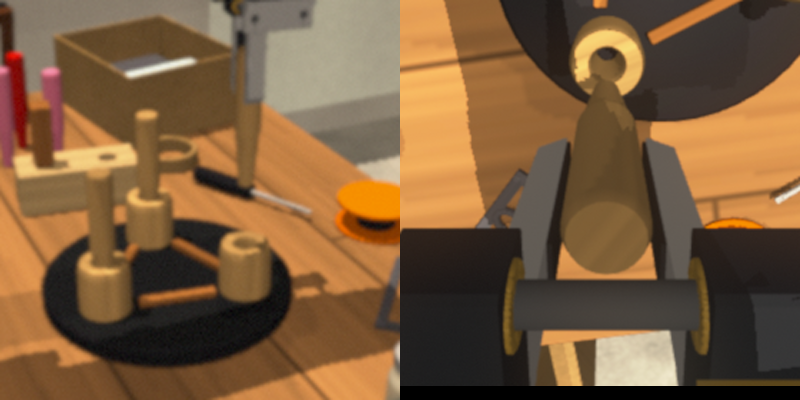

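The leg hangs straight in the gripper above the hub. In the wrist crop, the mouth's centre is at (608,62) and the leg tip at about (603,82).

Run:
```python
from h import *
c=calibration('wrist'); f=lambda u,v:(140+(u-400)*.7,150+v*.7)
print(ray(c,f(608,62),.085)); g=lambda X:((proj(c,X)-[140,150])/.7+[400,0])
print('mouth pred',g([.613,-.035,.085]),'tip pred',g([.6127,-.0341,.1634]),'top pred',g([.6127,-.0341,.3184])); need([.613,-.035,.2])
```

```text
[ 0.61363608 -0.03222403  0.085     ]
mouth pred [604.2888067   61.71549373] tip pred [605.33591594  89.80474312] top pred [605.03354449 235.82713228]
t 6.75 p [ 0.6127 -0.0341  0.2839] F [ 0.2  0.3 -0.4] w 0.0289
[[-0.989, 0.146, 0.0], [0.146, 0.989, -0.0], [-0.0, -0.0, -1.0]] j [-21.1  16.6  23.   97.3  -7.   67.5  85.3]
units xyz [-0.003 -0.006  0.559]
```

```bash
python3 -m inch '[{"x":0,"y":0.004,"z":0.15,"wx":0,"wy":0,"wz":0,"jaw":0.15},{"x":0,"y":0,"z":0.15,"wx":0,"wy":0,"wz":0,"jaw":0.15},{"x":0,"y":0,"z":0.12,"wx":0,"wy":0,"wz":0,"jaw":0.15},{"x":0,"y":0,"z":0.1,"wx":0,"wy":0,"wz":0,"jaw":0.15},{"x":0,"y":0,"z":0.1,"wx":0,"wy":0,"wz":0,"jaw":0.15},{"x":0,"y":0,"z":0.08,"wx":0,"wy":0,"wz":0,"jaw":0.15},{"x":0,"y":0,"z":0,"wx":0,"wy":0,"wz":0,"jaw":0.15},{"x":0,"y":0,"z":0,"wx":0,"wy":0,"wz":0,"jaw":0.15}]'
```

```text
time: 7.55
position: [0.6128, -0.0337, 0.1783]
eef_rot: [[-0.989, 0.146, 0.0], [0.146, 0.989, -0.0], [-0.0, -0.0, -1.0]]
contact_force: [-0.3, -0.3, -0.8]
width: 0.0285
```

```bash
python3 -m inch '[{"x":0,"y":0,"z":0.01,"wx":0,"wy":0,"wz":0,"jaw":0.15},{"x":0,"y":0,"z":0.01,"wx":0,"wy":0,"wz":0,"jaw":0.15},{"x":0,"y":0,"z":0.01,"wx":0,"wy":0,"wz":0,"jaw":0.15},{"x":0,"y":0,"z":0.01,"wx":0,"wy":0,"wz":0,"jaw":0.15},{"x":0,"y":0,"z":0.01,"wx":0,"wy":0,"wz":0,"jaw":0.15},{"x":0,"y":0,"z":0.01,"wx":0,"wy":0,"wz":0,"jaw":0.15},{"x":0,"y":0,"z":0.01,"wx":0,"wy":0,"wz":0,"jaw":0.15},{"x":0,"y":0,"z":0,"wx":0,"wy":0,"wz":0,"jaw":0.15}]'
```

```text
time: 8.35
position: [0.6127, -0.0336, 0.1673]
eef_rot: [[-0.989, 0.146, 0.0], [0.146, 0.989, -0.0], [-0.0, -0.0, -1.0]]
contact_force: [1.8, -0.4, -1.5]
width: 0.0285
```

```bash
python3 -m inch '[{"x":-0.005,"y":0,"z":0.004,"wx":0,"wy":0,"wz":0,"jaw":0.15},{"x":0,"y":0,"z":0.004,"wx":0,"wy":0,"wz":0,"jaw":0.15},{"x":0,"y":0,"z":0.004,"wx":0,"wy":0,"wz":0,"jaw":0.15},{"x":0,"y":0,"z":0.004,"wx":0,"wy":0,"wz":0,"jaw":0.15},{"x":0,"y":0,"z":0.004,"wx":0,"wy":0,"wz":0,"jaw":0.15},{"x":0,"y":0,"z":0.004,"wx":0,"wy":0,"wz":0,"jaw":0.15},{"x":0,"y":0,"z":0,"wx":0,"wy":0,"wz":0,"jaw":0.15},{"x":0,"y":0,"z":0,"wx":0,"wy":0,"wz":0,"jaw":0.15}]'
```

```text
time: 9.15
position: [0.6133, -0.0338, 0.1639]
eef_rot: [[-0.989, 0.146, -0.0], [0.146, 0.989, -0.0], [0.0, -0.0, -1.0]]
contact_force: [0.3, -0.7, -0.7]
width: 0.0284
```

```bash
python3 -m inch '[{"x":0,"y":0,"z":0.005,"wx":0,"wy":0,"wz":0,"jaw":0.15},{"x":0,"y":0,"z":0.005,"wx":0,"wy":0,"wz":0,"jaw":0.15},{"x":0,"y":0,"z":0.005,"wx":0,"wy":0,"wz":0,"jaw":0.15},{"x":0,"y":0,"z":0.005,"wx":0,"wy":0,"wz":0,"jaw":0.15},{"x":0,"y":0,"z":0.005,"wx":0,"wy":0,"wz":0,"jaw":0.15},{"x":0,"y":0,"z":0.005,"wx":0,"wy":0,"wz":0,"jaw":0.15},{"x":0,"y":0,"z":0,"wx":0,"wy":0,"wz":0,"jaw":0.15},{"x":0,"y":0,"z":0,"wx":0,"wy":0,"wz":0,"jaw":0.15}]'
```

```text
time: 9.95
position: [0.6135, -0.0336, 0.1596]
eef_rot: [[-0.989, 0.146, 0.0], [0.146, 0.989, 0.0], [-0.0, 0.0, -1.0]]
contact_force: [-0.6, 1.8, 5.2]
width: 0.0288
```

```bash
python3 -m inch '[{"x":0,"y":0.003,"z":0.003,"wx":0,"wy":0,"wz":0,"jaw":0.15},{"x":0,"y":0,"z":0.002,"wx":0,"wy":0,"wz":0,"jaw":0.15},{"x":0,"y":0,"z":0,"wx":0,"wy":0,"wz":0,"jaw":0.15},{"x":0,"y":0,"z":0,"wx":0,"wy":0,"wz":0,"jaw":0.15},{"x":0,"y":0,"z":0,"wx":0,"wy":0,"wz":0,"jaw":0.15},{"x":0,"y":0,"z":0,"wx":0,"wy":0,"wz":0,"jaw":0.15},{"x":0,"y":0,"z":0,"wx":0,"wy":0,"wz":0,"jaw":0.15},{"x":0,"y":0,"z":0,"wx":0,"wy":0,"wz":0,"jaw":0.15}]'
```

```text
time: 10.75
position: [0.6136, -0.0336, 0.1592]
eef_rot: [[-0.989, 0.146, 0.001], [0.146, 0.989, -0.0], [-0.001, 0.0, -1.0]]
contact_force: [-1.9, 0.8, 9.9]
width: 0.0289
```

About 10 N at 46 mm deep, so it is seated. Let go and rise.

```bash
python3 -m inch '[{"x":0,"y":0,"z":0,"wx":0,"wy":0,"wz":0,"jaw":0.5},{"x":0,"y":0,"z":0,"wx":0,"wy":0,"wz":0,"jaw":1},{"x":0,"y":0,"z":0,"wx":0,"wy":0,"wz":0,"jaw":1},{"x":0,"y":0,"z":0,"wx":0,"wy":0,"wz":0,"jaw":1},{"x":0,"y":0,"z":0,"wx":0,"wy":0,"wz":0,"jaw":1},{"x":0,"y":0,"z":0,"wx":0,"wy":0,"wz":0,"jaw":1},{"x":0,"y":0,"z":-0.1,"wx":0,"wy":0,"wz":0,"jaw":1},{"x":0,"y":0,"z":-0.2,"wx":0,"wy":0,"wz":0,"jaw":1}]'
python3 -m inch '[{"x":0,"y":0,"z":-0.2,"wx":0,"wy":0,"wz":0,"jaw":1},{"x":0,"y":0,"z":-0.2,"wx":0,"wy":0,"wz":0,"jaw":1},{"x":0,"y":0,"z":-0.1,"wx":0,"wy":0,"wz":0,"jaw":1},{"x":0,"y":0,"z":0,"wx":0,"wy":0,"wz":0,"jaw":1},{"x":0,"y":0,"z":0,"wx":0,"wy":0,"wz":0,"jaw":1},{"x":0,"y":0,"z":0,"wx":0,"wy":0,"wz":0,"jaw":1},{"x":0,"y":0,"z":0,"wx":0,"wy":0,"wz":0,"jaw":1},{"x":0,"y":0,"z":0,"wx":0,"wy":0,"wz":0,"jaw":1}]'
python3 - <<'E'
from h import *
c=calibration('wrist')
a=np.array(camera('side'))[120:300,200:380]; b=np.array(camera('wrist'))[100:380,140:420]
g=lambda X:((proj(c,X)-[140,100])/.7+[400,0]); print('top pred',g([.6136,-.0336,.1937]))
cv2.imwrite('pics/m2.png',np.hstack([cv2.resize(a,(400,400),interpolation=2),cv2.resize(b,(400,400),interpolation=2)]))
need([.4816,-.320,.19])
E
```

```text
time: 11.55
position: [0.6123, -0.0333, 0.2032]
eef_rot: [[-0.989, 0.146, -0.003], [0.146, 0.989, -0.001], [0.003, -0.001, -1.0]]
contact_force: [1.0, -0.3, 1.2]
width: 0.0889
time: 12.35
position: [0.6131, -0.0333, 0.2778]
eef_rot: [[-0.989, 0.146, -0.001], [0.146, 0.989, -0.0], [0.001, -0.0, -1.0]]
contact_force: [-0.5, 0.2, -0.4]
width: 0.0941
top pred [604.95660759 181.35270948]
t 12.45 p [ 0.6133 -0.0333  0.2782] F [ 0.1  0.4 -0.3] w 0.0939
[[-0.989, 0.146, -0.001], [0.146, 0.989, -0.0], [0.001, -0.0, -1.0]] j [-21.2  17.   23.   97.6  -7.1  66.9  85.3]
units xyz [ 0.589 -2.019  0.589]
```

View pics/m2.png

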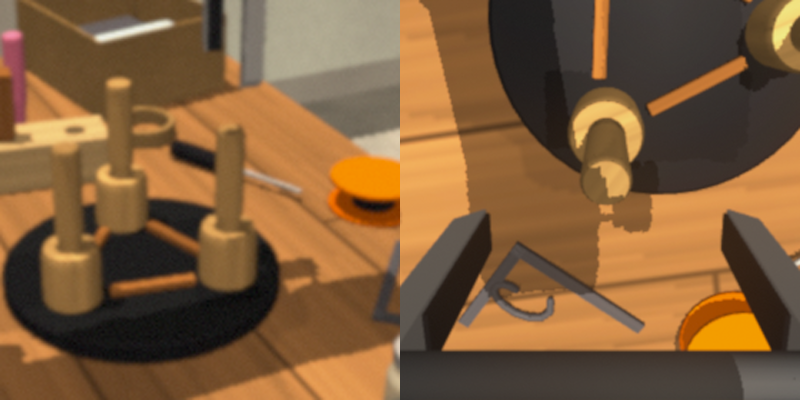

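The leg stands upright by itself, and its top is at (606,183) against a predicted (605,181). On to the tapper.

```bash
python3 -m inch '[{"x":0.049,"y":-0.168,"z":0,"wx":0,"wy":0,"wz":0,"jaw":1},{"x":0.049,"y":-0.168,"z":0,"wx":0,"wy":0,"wz":0,"jaw":1},{"x":0.049,"y":-0.168,"z":0,"wx":0,"wy":0,"wz":0,"jaw":1},{"x":0.049,"y":-0.168,"z":0,"wx":0,"wy":0,"wz":0,"jaw":1},{"x":0.049,"y":-0.168,"z":0,"wx":0,"wy":0,"wz":0,"jaw":1},{"x":0.049,"y":-0.168,"z":0,"wx":0,"wy":0,"wz":0,"jaw":1},{"x":0.049,"y":-0.168,"z":0,"wx":0,"wy":0,"wz":0,"jaw":1},{"x":0.049,"y":-0.168,"z":0,"wx":0,"wy":0,"wz":0,"jaw":1}]'
python3 -m inch '[{"x":0.049,"y":-0.168,"z":0,"wx":0,"wy":0,"wz":0,"jaw":1},{"x":0.049,"y":-0.168,"z":0,"wx":0,"wy":0,"wz":0,"jaw":1},{"x":0.049,"y":-0.168,"z":0.14,"wx":0,"wy":0,"wz":0,"jaw":1},{"x":0.049,"y":-0.168,"z":0.14,"wx":0,"wy":0,"wz":0,"jaw":1},{"x":0,"y":0,"z":0.14,"wx":0,"wy":0,"wz":0,"jaw":1},{"x":0,"y":0,"z":0.14,"wx":0,"wy":0,"wz":0,"jaw":1},{"x":0,"y":0,"z":0,"wx":0,"wy":0,"wz":0,"jaw":1},{"x":0,"y":0,"z":0,"wx":0,"wy":0,"wz":0,"jaw":1}]'
python3 - <<'E'
from h import *
need([.4816,-.320,.061])
c=calibration('wrist')
shot('wrist','w3.png',s=1.4)
print('pred handle top x1.4',proj(c,[.4816,-.32,.093])*1.4)
E
```

```text
time: 13.25
position: [0.5252, -0.2251, 0.2786]
eef_rot: [[-0.989, 0.146, -0.0], [0.146, 0.989, 0.0], [0.0, 0.0, -1.0]]
contact_force: [0.4, -0.5, -0.9]
width: 0.0938
time: 14.05
position: [0.482, -0.3197, 0.1949]
eef_rot: [[-0.989, 0.146, -0.001], [0.146, 0.989, -0.0], [0.001, -0.0, -1.0]]
contact_force: [0.8, 0.3, 0.6]
width: 0.094
t 14.05 p [ 0.482  -0.3197  0.1949] F [0.8 0.3 0.6] w 0.094
[[-0.989, 0.146, -0.001], [0.146, 0.989, -0.0], [0.001, -0.0, -1.0]] j [  2.7  18.8  30.4 107.8 -11.3  56.4 119.6]
units xyz [ 0.002 -0.002  0.893]
pred handle top x1.4 [396.53042974 306.47157734]
```

View pics/w3.png

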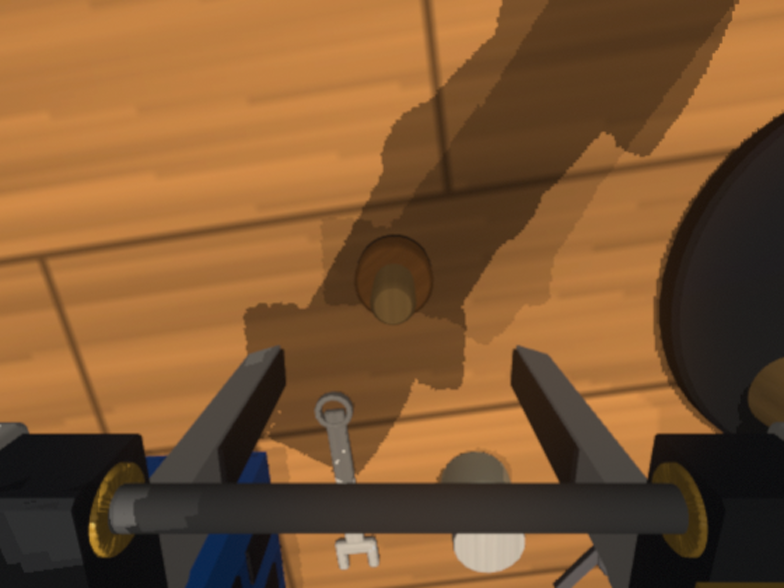

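The handle's top is at (394,305) against a predicted (396,306), so I can go straight down.

```bash
python3 -m inch '[{"x":0,"y":0,"z":0.16,"wx":0,"wy":0,"wz":0,"jaw":1},{"x":0,"y":0,"z":0.16,"wx":0,"wy":0,"wz":0,"jaw":1},{"x":0,"y":0,"z":0.16,"wx":0,"wy":0,"wz":0,"jaw":1},{"x":0,"y":0,"z":0.16,"wx":0,"wy":0,"wz":0,"jaw":1},{"x":0,"y":0,"z":0.12,"wx":0,"wy":0,"wz":0,"jaw":1},{"x":0,"y":0,"z":0.07,"wx":0,"wy":0,"wz":0,"jaw":1},{"x":0,"y":0,"z":0,"wx":0,"wy":0,"wz":0,"jaw":1},{"x":0,"y":0,"z":0,"wx":0,"wy":0,"wz":0,"jaw":1}]'
```

```text
time: 14.9
position: [0.4826, -0.3199, 0.0712]
eef_rot: [[-0.989, 0.146, 0.001], [0.146, 0.989, -0.0], [-0.001, -0.0, -1.0]]
contact_force: [-0.7, -0.3, 0.6]
width: 0.0941
```

```bash
python3 -m inch '[{"x":0,"y":0,"z":0.03,"wx":0,"wy":0,"wz":0,"jaw":1},{"x":0,"y":0,"z":0.03,"wx":0,"wy":0,"wz":0,"jaw":1},{"x":0,"y":0,"z":0,"wx":0,"wy":0,"wz":0,"jaw":0.15},{"x":0,"y":0,"z":0,"wx":0,"wy":0,"wz":0,"jaw":0.15},{"x":0,"y":0,"z":0,"wx":0,"wy":0,"wz":0,"jaw":0.15},{"x":0,"y":0,"z":0,"wx":0,"wy":0,"wz":0,"jaw":0.15},{"x":0,"y":0,"z":0,"wx":0,"wy":0,"wz":0,"jaw":0.15},{"x":0,"y":0,"z":0,"wx":0,"wy":0,"wz":0,"jaw":0.15}]' 45
python3 -m inch '[{"x":0,"y":0,"z":0,"wx":0,"wy":0,"wz":0,"jaw":0.15},{"x":0,"y":0,"z":0,"wx":0,"wy":0,"wz":0,"jaw":0.15},{"x":0,"y":0,"z":0,"wx":0,"wy":0,"wz":0,"jaw":0.15},{"x":0,"y":0,"z":0,"wx":0,"wy":0,"wz":0,"jaw":0.15},{"x":0,"y":0,"z":0,"wx":0,"wy":0,"wz":0,"jaw":0.15},{"x":0,"y":0,"z":0,"wx":0,"wy":0,"wz":0,"jaw":0.15},{"x":0,"y":0,"z":0,"wx":0,"wy":0,"wz":0,"jaw":0.15},{"x":0,"y":0,"z":0,"wx":0,"wy":0,"wz":0,"jaw":0.15}]'
```

```text
time: 15.7
position: [0.482, -0.3196, 0.0612]
eef_rot: [[-0.989, 0.146, 0.0], [0.146, 0.989, -0.0], [-0.0, -0.0, -1.0]]
contact_force: [0.2, 0.0, 0.8]
width: 0.0492
time: 16.5
position: [0.4819, -0.3195, 0.0611]
eef_rot: [[-0.989, 0.146, -0.0], [0.146, 0.989, 0.0], [0.0, 0.0, -1.0]]
contact_force: [0.3, 0.2, -1.4]
width: 0.0274
```

```bash
python3 -m inch '[{"x":0,"y":0,"z":-0.1,"wx":0,"wy":0,"wz":0,"jaw":0.15},{"x":0,"y":0,"z":-0.22,"wx":0,"wy":0,"wz":0,"jaw":0.15},{"x":0,"y":0,"z":-0.22,"wx":0,"wy":0,"wz":0,"jaw":0.15},{"x":0,"y":0,"z":-0.22,"wx":0,"wy":0,"wz":0,"jaw":0.15},{"x":0,"y":0,"z":-0.22,"wx":0,"wy":0,"wz":0,"jaw":0.15},{"x":0,"y":0,"z":-0.22,"wx":0,"wy":0,"wz":0,"jaw":0.15},{"x":0,"y":0,"z":-0.22,"wx":0,"wy":0,"wz":0,"jaw":0.15},{"x":0,"y":0,"z":-0.22,"wx":0,"wy":0,"wz":0,"jaw":0.15}]'
python3 -m inch '[{"x":-0.049,"y":0.168,"z":0,"wx":0,"wy":0,"wz":0,"jaw":0.15},{"x":-0.049,"y":0.168,"z":0,"wx":0,"wy":0,"wz":0,"jaw":0.15},{"x":-0.049,"y":0.168,"z":0,"wx":0,"wy":0,"wz":0,"jaw":0.15},{"x":-0.049,"y":0.168,"z":0,"wx":0,"wy":0,"wz":0,"jaw":0.15},{"x":-0.049,"y":0.168,"z":0,"wx":0,"wy":0,"wz":0,"jaw":0.15},{"x":-0.049,"y":0.168,"z":0,"wx":0,"wy":0,"wz":0,"jaw":0.15},{"x":-0.049,"y":0.168,"z":0,"wx":0,"wy":0,"wz":0,"jaw":0.15},{"x":-0.049,"y":0.168,"z":0,"wx":0,"wy":0,"wz":0,"jaw":0.15}]'
python3 -m inch '[{"x":-0.049,"y":0.168,"z":0,"wx":0,"wy":0,"wz":0,"jaw":0.15},{"x":-0.049,"y":0.168,"z":0,"wx":0,"wy":0,"wz":0,"jaw":0.15},{"x":-0.049,"y":0.168,"z":0,"wx":0,"wy":0,"wz":0,"jaw":0.15},{"x":-0.049,"y":0.168,"z":0,"wx":0,"wy":0,"wz":0,"jaw":0.15},{"x":0,"y":0,"z":0.1,"wx":0,"wy":0,"wz":0,"jaw":0.15},{"x":0,"y":0,"z":0.1,"wx":0,"wy":0,"wz":0,"jaw":0.15},{"x":0,"y":0,"z":0,"wx":0,"wy":0,"wz":0,"jaw":0.15},{"x":0,"y":0,"z":0,"wx":0,"wy":0,"wz":0,"jaw":0.15}]'
python3 - <<'E'
from h import *
need([.6136,-.0334,.2548])
b=np.array(camera('wrist'))[60:400,110:450]; a=np.array(camera('side'))[90:290,230:430]
cv2.imwrite('pics/m3.png',np.hstack([cv2.resize(a,(400,400),interpolation=2),cv2.resize(b,(400,400),interpolation=2)]))
E
```

```text
time: 17.3
position: [0.4814, -0.3196, 0.3097]
eef_rot: [[-0.989, 0.147, 0.001], [0.147, 0.989, -0.0], [-0.001, -0.0, -1.0]]
contact_force: [0.5, 0.7, -1.1]
width: 0.0275
time: 18.1
position: [0.5696, -0.128, 0.3083]
eef_rot: [[-0.989, 0.147, 0.001], [0.147, 0.989, -0.0], [-0.001, -0.0, -1.0]]
contact_force: [0.6, 0.1, -2.4]
width: 0.0275
time: 18.9
position: [0.6128, -0.0344, 0.2772]
eef_rot: [[-0.989, 0.148, -0.001], [0.148, 0.989, -0.0], [0.001, -0.0, -1.0]]
contact_force: [0.1, 0.0, -0.7]
width: 0.0278
t 18.9 p [ 0.6128 -0.0344  0.2772] F [ 0.1  0.  -0.7] w 0.0278
[[-0.989, 0.148, -0.001], [0.148, 0.989, -0.0], [0.001, -0.0, -1.0]] j [-21.1  17.   23.   97.7  -7.1  66.8  85.4]
units xyz [-0.004  0.008  0.149]
```

View pics/m3.png

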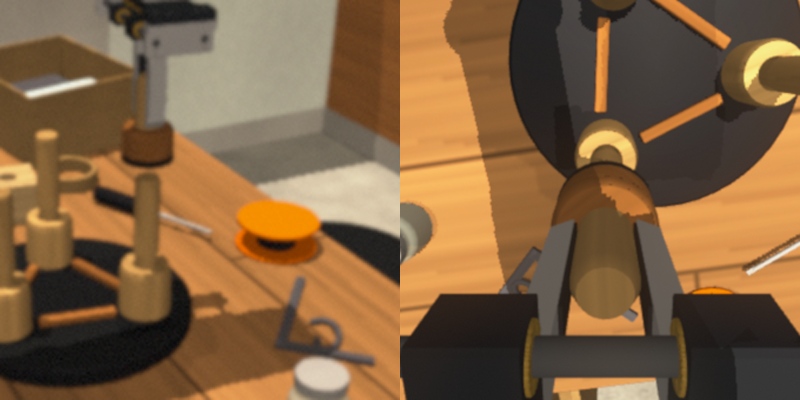

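The tapper's sole is centred above the leg in both views, about 22 mm clear. Approach it.

```bash
python3 -m inch '[{"x":-0.002,"y":0.003,"z":0.04,"wx":0,"wy":0,"wz":0,"jaw":0.15},{"x":0,"y":0,"z":0.04,"wx":0,"wy":0,"wz":0,"jaw":0.15},{"x":0,"y":0,"z":0.03,"wx":0,"wy":0,"wz":0,"jaw":0.15},{"x":0,"y":0,"z":0.01,"wx":0,"wy":0,"wz":0,"jaw":0.15},{"x":0,"y":0,"z":0,"wx":0,"wy":0,"wz":0,"jaw":0.15},{"x":0,"y":0,"z":0,"wx":0,"wy":0,"wz":0,"jaw":0.15},{"x":0,"y":0,"z":0,"wx":0,"wy":0,"wz":0,"jaw":0.15},{"x":0,"y":0,"z":0,"wx":0,"wy":0,"wz":0,"jaw":0.15}]' 50
```

```text
time: 19.8
position: [0.6138, -0.0329, 0.2593]
eef_rot: [[-0.989, 0.146, 0.0], [0.146, 0.989, -0.0], [-0.0, 0.0, -1.0]]
contact_force: [-0.6, 0.2, -1.4]
width: 0.0273
```

```bash
python3 -m inch '[{"x":0,"y":0,"z":0.004,"wx":0,"wy":0,"wz":0,"jaw":0.15},{"x":0,"y":0,"z":0.004,"wx":0,"wy":0,"wz":0,"jaw":0.15},{"x":0,"y":0,"z":0.004,"wx":0,"wy":0,"wz":0,"jaw":0.15},{"x":0,"y":0,"z":0.004,"wx":0,"wy":0,"wz":0,"jaw":0.15},{"x":0,"y":0,"z":0.004,"wx":0,"wy":0,"wz":0,"jaw":0.15},{"x":0,"y":0,"z":0.004,"wx":0,"wy":0,"wz":0,"jaw":0.15},{"x":0,"y":0,"z":0,"wx":0,"wy":0,"wz":0,"jaw":0.15},{"x":0,"y":0,"z":0,"wx":0,"wy":0,"wz":0,"jaw":0.15}]' 50
```

```text
time: 20.6
position: [0.6137, -0.0329, 0.2555]
eef_rot: [[-0.989, 0.146, -0.0], [0.146, 0.989, -0.0], [0.0, -0.0, -1.0]]
contact_force: [-0.0, -0.4, -0.8]
width: 0.0275
```

```bash
python3 -m inch '[{"x":0,"y":0,"z":0.003,"wx":0,"wy":0,"wz":0,"jaw":0.15},{"x":0,"y":0,"z":0.003,"wx":0,"wy":0,"wz":0,"jaw":0.15},{"x":0,"y":0,"z":0.003,"wx":0,"wy":0,"wz":0,"jaw":0.15},{"x":0,"y":0,"z":0.002,"wx":0,"wy":0,"wz":0,"jaw":0.15},{"x":0,"y":0,"z":0,"wx":0,"wy":0,"wz":0,"jaw":0.15},{"x":0,"y":0,"z":0,"wx":0,"wy":0,"wz":0,"jaw":0.15},{"x":0,"y":0,"z":0,"wx":0,"wy":0,"wz":0,"jaw":0.15},{"x":0,"y":0,"z":0,"wx":0,"wy":0,"wz":0,"jaw":0.15}]' 50
```

```text
time: 21.4
position: [0.6143, -0.0329, 0.2549]
eef_rot: [[-0.989, 0.146, 0.002], [0.146, 0.989, 0.0], [-0.001, 0.0, -1.0]]
contact_force: [0.1, 0.2, 10.4]
width: 0.0273
```

```bash
python3 -m inch '[{"x":0,"y":0,"z":0.002,"wx":0,"wy":0,"wz":0,"jaw":0.15},{"x":0,"y":0,"z":0.002,"wx":0,"wy":0,"wz":0,"jaw":0.15},{"x":0,"y":0,"z":0,"wx":0,"wy":0,"wz":0,"jaw":0.15},{"x":0,"y":0,"z":0,"wx":0,"wy":0,"wz":0,"jaw":0.15},{"x":0,"y":0,"z":0,"wx":0,"wy":0,"wz":0,"jaw":0.15},{"x":0,"y":0,"z":0,"wx":0,"wy":0,"wz":0,"jaw":0.15},{"x":0,"y":0,"z":0,"wx":0,"wy":0,"wz":0,"jaw":0.15},{"x":0,"y":0,"z":0,"wx":0,"wy":0,"wz":0,"jaw":0.15}]' 50
```

```text
time: 22.2
position: [0.6145, -0.033, 0.2547]
eef_rot: [[-0.989, 0.146, 0.002], [0.146, 0.989, 0.0], [-0.002, 0.001, -1.0]]
contact_force: [-1.3, -0.6, 13.7]
width: 0.0275
```

```bash
python3 -m inch '[{"x":0,"y":0,"z":0.002,"wx":0,"wy":0,"wz":0,"jaw":0.15},{"x":0,"y":0,"z":0.002,"wx":0,"wy":0,"wz":0,"jaw":0.15},{"x":0,"y":0,"z":0.002,"wx":0,"wy":0,"wz":0,"jaw":0.15},{"x":0,"y":0,"z":0.001,"wx":0,"wy":0,"wz":0,"jaw":0.15},{"x":0,"y":0,"z":0,"wx":0,"wy":0,"wz":0,"jaw":0.15},{"x":0,"y":0,"z":0,"wx":0,"wy":0,"wz":0,"jaw":0.15},{"x":0,"y":0,"z":0,"wx":0,"wy":0,"wz":0,"jaw":0.15},{"x":0,"y":0,"z":0,"wx":0,"wy":0,"wz":0,"jaw":0.15}]' 50
```

```text
time: 23.0
position: [0.6148, -0.033, 0.2543]
eef_rot: [[-0.989, 0.146, 0.003], [0.146, 0.989, 0.0], [-0.003, 0.001, -1.0]]
contact_force: [-2.7, -0.4, 20.4]
width: 0.0275
```

A 20 N press is reached and held. Lift off straight up, then carry the tapper back.

```bash
python3 -m inch '[{"x":0,"y":0,"z":-0.01,"wx":0,"wy":0,"wz":0,"jaw":0.15},{"x":0,"y":0,"z":-0.02,"wx":0,"wy":0,"wz":0,"jaw":0.15},{"x":0,"y":0,"z":-0.03,"wx":0,"wy":0,"wz":0,"jaw":0.15},{"x":0,"y":0,"z":-0.1,"wx":0,"wy":0,"wz":0,"jaw":0.15},{"x":0,"y":0,"z":-0.15,"wx":0,"wy":0,"wz":0,"jaw":0.15},{"x":0,"y":0,"z":-0.05,"wx":0,"wy":0,"wz":0,"jaw":0.15},{"x":0,"y":0,"z":0,"wx":0,"wy":0,"wz":0,"jaw":0.15},{"x":0.049,"y":-0.168,"z":0,"wx":0,"wy":0,"wz":0,"jaw":0.15}]'
python3 -m inch '[{"x":0.049,"y":-0.168,"z":0,"wx":0,"wy":0,"wz":0,"jaw":0.15},{"x":0.049,"y":-0.168,"z":0,"wx":0,"wy":0,"wz":0,"jaw":0.15},{"x":0.049,"y":-0.168,"z":0,"wx":0,"wy":0,"wz":0,"jaw":0.15},{"x":0.049,"y":-0.168,"z":0,"wx":0,"wy":0,"wz":0,"jaw":0.15},{"x":0.049,"y":-0.168,"z":0,"wx":0,"wy":0,"wz":0,"jaw":0.15},{"x":0.049,"y":-0.168,"z":0,"wx":0,"wy":0,"wz":0,"jaw":0.15},{"x":0.049,"y":-0.168,"z":0,"wx":0,"wy":0,"wz":0,"jaw":0.15},{"x":0.049,"y":-0.168,"z":0,"wx":0,"wy":0,"wz":0,"jaw":0.15}]'
python3 -m inch '[{"x":0.049,"y":-0.168,"z":0,"wx":0,"wy":0,"wz":0,"jaw":0.15},{"x":0.049,"y":-0.168,"z":0,"wx":0,"wy":0,"wz":0,"jaw":0.15},{"x":0.049,"y":-0.168,"z":0,"wx":0,"wy":0,"wz":0,"jaw":0.15},{"x":0,"y":0,"z":0.2,"wx":0,"wy":0,"wz":0,"jaw":0.15},{"x":0,"y":0,"z":0.2,"wx":0,"wy":0,"wz":0,"jaw":0.15},{"x":0,"y":0,"z":0.2,"wx":0,"wy":0,"wz":0,"jaw":0.15},{"x":0,"y":0,"z":0.2,"wx":0,"wy":0,"wz":0,"jaw":0.15},{"x":0,"y":0,"z":0.2,"wx":0,"wy":0,"wz":0,"jaw":0.15}]'
python3 - <<'E'
from h import *
need([.482,-.3195,.0611],81.6)
E
```

```text
time: 23.8
position: [0.6035, -0.0536, 0.3054]
eef_rot: [[-0.99, 0.141, -0.0], [0.141, 0.99, 0.001], [0.001, 0.001, -1.0]]
contact_force: [-0.9, -0.3, -2.1]
width: 0.0276
time: 24.6
position: [0.5143, -0.2483, 0.3054]
eef_rot: [[-0.989, 0.146, -0.001], [0.146, 0.989, 0.0], [0.001, 0.0, -1.0]]
contact_force: [-0.2, -0.1, -1.9]
width: 0.0273
time: 25.4
position: [0.4818, -0.3189, 0.1544]
eef_rot: [[-0.989, 0.146, -0.001], [0.146, 0.989, 0.0], [0.001, 0.0, -1.0]]
contact_force: [0.4, -0.1, -1.5]
width: 0.0274
t 25.4 p [ 0.4818 -0.3189  0.1544] F [ 0.4 -0.1 -1.5] w 0.0274
[[-0.989, 0.146, -0.001], [0.146, 0.989, 0.0], [0.001, 0.0, -1.0]] j [  3.3  21.7  29.9 109.9 -13.5  51.9 121.5]
units xyz [-0.002 -0.004  0.622]
wz 0.0
```

Now down to about 3 mm clear.

```bash
python3 -m inch '[{"x":0,"y":0,"z":0.15,"wx":0,"wy":0,"wz":0,"jaw":0.15},{"x":0,"y":0,"z":0.15,"wx":0,"wy":0,"wz":0,"jaw":0.15},{"x":0,"y":0,"z":0.13,"wx":0,"wy":0,"wz":0,"jaw":0.15},{"x":0,"y":0,"z":0.1,"wx":0,"wy":0,"wz":0,"jaw":0.15},{"x":0,"y":0,"z":0.04,"wx":0,"wy":0,"wz":0,"jaw":0.15},{"x":0,"y":0,"z":0,"wx":0,"wy":0,"wz":0,"jaw":0.15},{"x":0,"y":0,"z":0,"wx":0,"wy":0,"wz":0,"jaw":0.15},{"x":0,"y":0,"z":0,"wx":0,"wy":0,"wz":0,"jaw":0.15}]'
```

```text
time: 26.2
position: [0.4828, -0.3195, 0.0716]
eef_rot: [[-0.989, 0.146, 0.001], [0.146, 0.989, -0.0], [-0.001, -0.0, -1.0]]
contact_force: [0.1, -0.1, -1.7]
width: 0.0276
```

```bash
python3 -m inch '[{"x":0,"y":0,"z":0.012,"wx":0,"wy":0,"wz":0,"jaw":0.15},{"x":0,"y":0,"z":0.012,"wx":0,"wy":0,"wz":0,"jaw":0.15},{"x":0,"y":0,"z":0.012,"wx":0,"wy":0,"wz":0,"jaw":0.15},{"x":0,"y":0,"z":0.012,"wx":0,"wy":0,"wz":0,"jaw":0.15},{"x":0,"y":0,"z":0.012,"wx":0,"wy":0,"wz":0,"jaw":0.15},{"x":0,"y":0,"z":0.006,"wx":0,"wy":0,"wz":0,"jaw":0.15},{"x":0,"y":0,"z":0,"wx":0,"wy":0,"wz":0,"jaw":0.15},{"x":0,"y":0,"z":0,"wx":0,"wy":0,"wz":0,"jaw":0.15}]'
```

```text
time: 27.0
position: [0.4823, -0.3192, 0.0611]
eef_rot: [[-0.989, 0.146, -0.0], [0.146, 0.989, 0.0], [0.0, 0.0, -1.0]]
contact_force: [-3.0, 2.1, 6.7]
width: 0.0273
```

It is on the bench at the original height. Release, rise and check.

```bash
python3 -m inch '[{"x":0,"y":0,"z":-0.003,"wx":0,"wy":0,"wz":0,"jaw":0.15},{"x":0,"y":0,"z":0,"wx":0,"wy":0,"wz":0,"jaw":0.5},{"x":0,"y":0,"z":0,"wx":0,"wy":0,"wz":0,"jaw":1},{"x":0,"y":0,"z":0,"wx":0,"wy":0,"wz":0,"jaw":1},{"x":0,"y":0,"z":0,"wx":0,"wy":0,"wz":0,"jaw":1},{"x":0,"y":0,"z":0,"wx":0,"wy":0,"wz":0,"jaw":1},{"x":0,"y":0,"z":0,"wx":0,"wy":0,"wz":0,"jaw":1},{"x":0,"y":0,"z":0,"wx":0,"wy":0,"wz":0,"jaw":1}]'
python3 -m inch '[{"x":0,"y":0,"z":-0.1,"wx":0,"wy":0,"wz":0,"jaw":1},{"x":0,"y":0,"z":-0.2,"wx":0,"wy":0,"wz":0,"jaw":1},{"x":0,"y":0,"z":-0.2,"wx":0,"wy":0,"wz":0,"jaw":1},{"x":0,"y":0,"z":-0.2,"wx":0,"wy":0,"wz":0,"jaw":1},{"x":0,"y":0,"z":-0.2,"wx":0,"wy":0,"wz":0,"jaw":1},{"x":0,"y":0,"z":-0.2,"wx":0,"wy":0,"wz":0,"jaw":1},{"x":0,"y":0,"z":-0.1,"wx":0,"wy":0,"wz":0,"jaw":1},{"x":0,"y":0,"z":0,"wx":0,"wy":0,"wz":0,"jaw":1}]'
python3 - <<'E'
from h import *
shot('side','s9.png',s=1.4); st()
c=calibration('side');print([np.round(proj(c,p)*1.4) for p in([.6136,-.0334,.193],[.482,-.3195,.093],[.482,-.3195,0])])
E
```

```text
time: 27.8
position: [0.4823, -0.3192, 0.0613]
eef_rot: [[-0.989, 0.146, -0.0], [0.146, 0.989, -0.0], [0.0, -0.0, -1.0]]
contact_force: [0.1, 0.8, -0.0]
width: 0.0801
time: 28.6
position: [0.4831, -0.3197, 0.2437]
eef_rot: [[-0.989, 0.146, 0.004], [0.146, 0.989, -0.001], [-0.004, -0.001, -1.0]]
contact_force: [-0.7, 1.0, -0.2]
width: 0.0944
t 28.65 p [ 0.4825 -0.3192  0.242 ] F [-0.8 -0.2  0.2] w 0.0945
[[-0.989, 0.146, 0.002], [0.146, 0.989, -0.0], [-0.002, -0.0, -1.0]] j [  0.7  15.9  32.2 105.1  -9.6  61.6 118.2]
[array([424., 249.]), array([437., 433.]), array([435., 489.])]
```

View pics/s9.png

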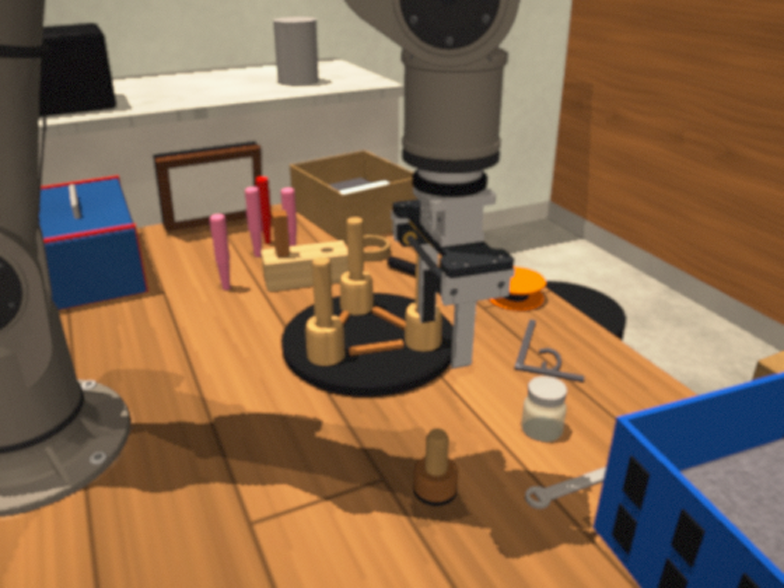

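The tapper stands upright at (437,470), where it was predicted. The gripper hides the new leg, so I'll check that from the top.

Run:
```python
from h import *
c=calibration('top'); print((proj(c,[.6136,-.0334,.193])-[180,150])*3.2)
shot('top','t9.png',(180,150,430,310),3.2)
```

```text
[449.70060014 151.10128142]
```

View pics/t9.png

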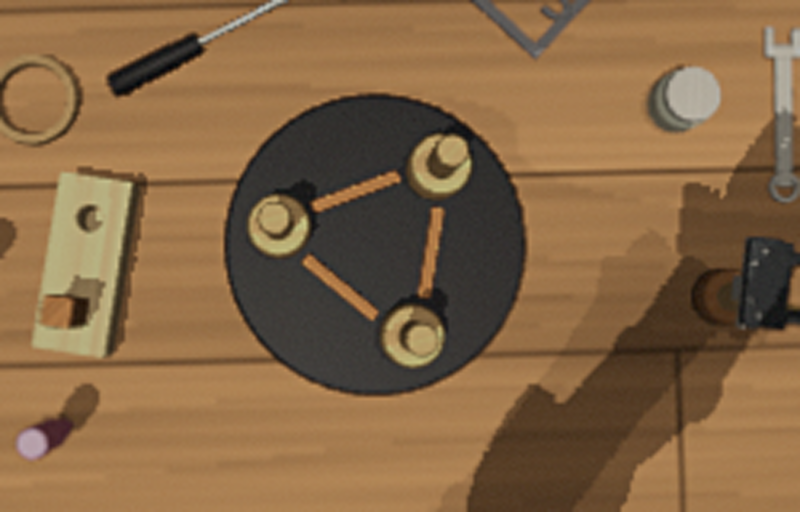

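The new leg's top is at (452,153) against a predicted (450,151), so it is upright, and the rack and bystanders are undisturbed. Handing in.

```bash
python3 -c "
from cell import workorder; print(workorder.close_job())"
```

```text
the job is handed in; nothing more can be done
None
```

The leg is fitted and the job is handed in, after about 29 s on the robot's clock (limit 72 s).

- **Leg:** I drew the round leg from the rack, stood it in the empty hub about 46 mm deep with about 10 N, and let go. It stood by itself.
- **Pressing home:** I pressed the tapper's sole on its top in small steps, reading 10, then 14, then 20.4 N. With the tapper's own weight the true press is nearer 22 N, still well under 35 N. Force was only read at the end of each step, so brief peaks in between were not seen.
- **Tapper:** It is back on the bench at its old spot, let go, with the gripper well clear above it.

**Last checks:** In the top view the new leg's top is within about 1 mm of where an upright leg should be. The square leg and the other things in that view are where they were. The side view shows the tapper upright, but the gripper hid the new leg there, so only the top view confirms the leg at the end. One early move was refused because its rows lacked some keys; nothing moved.

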